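Change over sensors in the V-block test fixture and hold the next one down

TASK

The sensor lying in the V-block of the test fixture has passed: take it out and lay it in the free place on the low shelf, in line between the other two and lens to the rear like theirs. Then lay the sensor from the desk in the V-block in its stead, lens to the rear and its square block right up against the front of the V-block, let go of it, and swing the sprung hold-down arm fully down so that its plunger presses the barrel onto both flanks. The arm springs up when released, so finish while still holding it down; leave the two other finished sensors, the side cutters and the multimeter where they are.

Things in the scene. Friction and masses are not known exactly. Their poses are not given: they have to be found in the camera images.
- sensor_new: the next sensor, alone on the bare desk. Aluminium lens barrel, 34 mm diameter, 66 mm long, glass lens at its front; black square block (38 long, 34 x 34 mm) behind it, then a 12 mm connector stub; 0.16 kg; lies flat. Origin on the barrel's axis where barrel and block meet; x towards the lens, z up: block x -38 to 0, barrel 0 to 66, underside z -17 mm; balance point x = +24 mm
- sensor_done: the finished sensor in the V-block at the start, same make, size and axes as sensor_new; its barrel rests on both V lands and can be gripped from above through the cross-slot between them; its block sticks out of the front
- sensor_a: same make, size and axes as sensor_new; finished earlier, lies in the left place of the shelf
- sensor_b: same make, size and axes as sensor_new; finished earlier, lies in the right place of the shelf
- done_lens (a point): centre of the front (lens) end of sensor_done, on its axis
- new_lens (a point): centre of the front (lens) end of sensor_new, on its axis
- rack: low plywood shelf, fixed, 118 deep (x) by 234 mm wide (y), board top 30 mm above the desk; origin under its centre, x to the rear, y left. Three places side by side, 74 mm apart (40 mm clear between blocks). Ribs 8 mm high, 5 mm wide between the lens ends only (x 26 to 50 mm); a 12 mm high strip along the rear from x = 53 mm. Sensors lie lens to the rear, about 3 mm short of the strip
- bay_left (a point): left place of the shelf (taken): where the origin of a sensor lying there is, 47 mm above the desk; axes as the shelf's
- bay_mid (a point): middle place of the shelf, between the other two (free at the start), in the same way: the origin of a sensor lying there, 47 mm above the desk
- bay_right (a point): right place of the shelf (taken), in the same way
- fixture: test fixture, fixed: base plate 122 x 86 x 10 mm (x -50 to 72); x to the rear (away from the robot), y left, z = 0 on the desk. Steel V-block along x, 60 mm wide, x -46 to 14, V opening 40 mm, 45 degree flanks, top edges 40, bottom of the V 20 mm high; a cross-slot from x -41 to -4, 20 mm above the desk, gives the fingers room. Lugs at x = 56 mm (85 mm high, 62 mm wide in all) carry the arm
- vee_left: left half of the V-block with its left flank; origin and axes as the fixture's
- vee_right: right half of the V-block with its right flank; origin and axes as the fixture's
- vee_seat (a point): where a sensor's origin is when its barrel rests on both flanks and its block touches the front face of the V-block: 44 mm above the desk; axes as the fixture's; the lens end then lies to the rear, under the arm
- hold_arm (a joint): hold-down arm hinge, rad: 0 down on its stop (level), 1.7 up (just past upright); a light spring swings it up when let go. The arm, 16 wide, 8 mm thick, 128 mm long, points forward when down. On its underside, 79 mm from the hinge, a sprung nylon plunger (8 mm travel) meets the barrel at 0.06 rad with 3 N, rising to 10 N at 0; holding it down takes about 9 N on the tab
- hold_arm_hinge (a point): middle of the arm's hinge axis, 76 mm above the desk; axes as the fixture's. The axis runs along y; at joint value q the arm points from here along (-cos q, 0, sin q)
- hold_tab (a point): centre of the outer face of the thumb tab (rubber pad 26 x 26 mm), 108 mm along the arm from the hinge, 8 mm above its middle line; x runs along the arm towards the hinge, z is the face's outward normal: up when the arm is down, to the rear when it is up (tab then 180 mm above the desk). A lip bar across the free end stands 1 mm higher than the pad
- side_cutters: pliers with red handles, 188 mm long, lying at the front left of the desk; bystander
- multimeter: yellow and black handheld meter, 152 x 76 x 45 mm, lying at the back of the desk; bystander

How it is judged (in metres and radians):
On the way, in this order (a step that is already met when the one before it is completed fails the run):
1. the finished sensor lies in the free place of the shelf, let go and at rest (x of sensor_done in the frame of bay_mid between -0.012 and 0.012 m and y of sensor_done in the frame of bay_mid between -0.013 and 0.013 m and z of sensor_done in the frame of bay_mid between -0.004 and 0.004 m and angle between the x axis of sensor_done and the x axis of rack, either way round below 0.15 rad and linear speed of sensor_done below 0.02 m/s and contact force between the fingers and sensor_done below 0.1 N and x of done_lens in the frame of bay_mid above 0.04 m), for 0.2 s.
2. the next sensor lies in the V-block, let go, while the hold-down arm is still up (x of sensor_new in the frame of vee_seat between -0.008 and 0.0025 m and y of sensor_new in the frame of vee_seat between -0.004 and 0.004 m and z of sensor_new in the frame of vee_seat between -0.004 and 0.004 m and y of new_lens in the frame of vee_seat between -0.004 and 0.004 m and z of new_lens in the frame of vee_seat between -0.004 and 0.004 m and x of new_lens in the frame of vee_seat above 0.055 m and value of joint hold_arm above 0.5 rad and contact force between the fingers and sensor_new below 0.1 N), for 0.1 s.
At the end, for the whole second after the job is handed in: Fingers hold the arm down (>2 N, within 0.04 rad); plunger on sensor_new >5 N, each flank >4 N; it lies lens to the rear, true in the V to 1.5 mm sideways and 2 mm in height, block within 2.5 mm of its front; sensor_done at rest in the free place, 12 mm, 13 mm, 0.15 rad, lens to the rear (all of step 1 and x of sensor_new in the frame of vee_seat between -0.0025 and 0.0025 m and y of sensor_new in the frame of vee_seat between -0.0015 and 0.0015 m and z of sensor_new in the frame of vee_seat between -0.002 and 0.002 m and y of new_lens in the frame of vee_seat between -0.0015 and 0.0015 m and z of new_lens in the frame of vee_seat between -0.002 and 0.002 m and x of new_lens in the frame of vee_seat above 0.055 m and value of joint hold_arm below 0.04 rad and contact force between each of vee_left, vee_right and sensor_new above 4 N and contact force between hold_arm and sensor_new above 5 N and contact force between the fingers and hold_arm above 2 N and contact force between the arm and sensor_new below 0.1 N and linear speed of sensor_new below 0.01 m/s); the arm keeps its last pose, push and grip.
It fails at once if one of the other finished sensors is shifted by more than 12 mm (distance of any of sensor_a, sensor_b from where it was at the start of the episode above 0.012 m).
It fails at once if the side cutters or the multimeter are pushed away by more than 20 mm (distance of any of side_cutters, multimeter from where it was at the start of the episode above 0.02 m).
It also fails if it takes over 61 s, if anything falls off the work surface, if the arm or the gripper's body presses on something with over 40 N, if the wrist force passes 120 N, or if a joint passes its speed limit or range.

ROBOT

A 7-joint arm with a two-finger parallel gripper is mounted at the origin on a cart in front of the work surface, level with it; the furniture and walls round the work are solid. World frame = base frame: x ahead of the robot, y to its left, z up, the work surface at z = 0. Lengths are in m, angles in degrees, forces in N, time in s.
With the tool pointing down it reaches from about 0.425 to 0.875 m from the base axis. Payload 4.7 kg.
Tool frame: the origin (TCP) lies between the finger pads; the fingertips stand 22 mm ahead of it and the grasp point (between the pads) lies 3 mm ahead of it; z points along the fingers, y is the line along which they close (so a half turn about z gives the same grasp; the last joint's range is limited). The gripper opens to 87 mm and grips with 3 to 60 N. Pads are 19 mm wide; open, the fingers measure 117 mm over their backs; the gripper's body (75 mm by 190 mm) begins 51 mm behind the grasp point.
Start: joints at [-75.224, 18.392, -4.016, 83.108, 1.295, 78.541, -3.26], TCP at [0.157, 0.631, 0.245] pointing down, gripper open.
Joint ranges: [-163.93, 163.93], [-17.29, 119.83], [-79.2, 71.16], [3.27, 140.29], [-89.18, 269.18], [5.43, 117.66], [-154.24, 154.24]. Speed limits (degrees/s): [147.25, 147.25, 180, 180, 180, 180, 180].

INTERFACE

Orientations are given as [roll, pitch, yaw] about the fixed x, y, z axes, in that order (R = Rz(yaw) Ry(pitch) Rx(roll)).
In Python, from cell import env gives the robot as it stands.
- The arm moves only by the tool drive_tool, never from a script. Its argument "moves" is a list of rows, each a list of 3 entries, a list of its own where there are three numbers: the shift along the tool's x, y, z in mm, then the turn, a rotation vector about the tool's x, y, z in rad, then the closure, from 0 (fully open) to 1 (shut). In form: [[[x, y, z], [wx, wy, wz], jaw], ...]. A call has 1 to 12 rows; each row shifts and turns the commanded pose from where the row before left it, along the tool's axes as they then stand; what a row does not reach is not made up. A row lasts 1/12 s, in which the tool goes at most 41.7 mm and 7.16 degrees, less where a joint would pass 70% of its speed; a pose out of reach is approached as far as the arm can. A call with a gripper value outside its range is refused whole. The fingers move at their own pace and stop on an object; "newtons" is the grip in N (left out, the last holds). Time passes only in rows, so rows that do not move let the fingers close. It gives the time, the measured TCP pose, the force, the opening and the grip force at its end, in the units of the state.
- env.get_obs(): the state, without advancing time (a new reading comes with each control period).
- env.read_camera(name): name is "scene" or "top" or "wrist"; returns (picture, depth): 480x640x3 uint8, blue, green, red; 480x640 float32, m along the optical axis (not along the pixel's ray), 0 where there is no reading.
- env.get_calibration(name): a dict with "fx", "fy", "cx", "cy" (pixels), "k1" (the pictures are not rectified: a ray, as slopes to the right and down, at radius r is drawn at 1 + k1 r^2 times it, then the intrinsics apply), "T" (4x4, takes a point from camera to world coordinates). Camera axes: x right, y down, z forward; pixel columns grow to the right and rows downward; lengths in m; the calibration is good to about 2 mm. A picture is of the moment at which its call begins: read the wrist's pose just before it. get_calibration takes no time and is no camera call; for the wrist camera it gives the pose at the moment of the call.
- env.sign_off(): hands the job in; it is judged then, once.
The state is a dict: "time_s": time; "qpos": joint angles; "joint_velocities": joint speeds; "effort": joint torques, N m; "tool_pos": TCP position; "tool_rot": TCP orientation; "force": force on the tool from outside, world axes, zero at the start; "wrist_torque": the same for the moment, N m; "grip_width": finger opening in m; "grasp_force": force on a finger pad.
Only numpy, scipy, OpenCV 4.12 (cv2) and the standard library are available. Lean on these libraries where they do the work, as an engineer would, in place of code of your own. Each camera call takes 0.05 s, during which the arm holds its last target. There are 200 camera calls.

## Working session

There is one attempt and no reset: what is moved stays moved. The work goes in short steps, Python scripts to look and compute and a tool call to move; the robot and the scene stay as the last step left them, time stands still between calls to the robot, and variables do not carry over. Pictures are saved under pics/ and viewed, at most 10 in all, crops included, and the job is handed in when it is done.

Besides the shell and the picture viewer there is one more tool, called after "Request:" as name(argument=value, ...), one argument or row to a line, values as JSON. drive_tool: Moves the arm, as the interface text tells. Its arguments: {"type":"object","properties":{"moves":{"type":"array"},"newtons":{"type":"number"}},"required":["moves"]}

```bash
mkdir -p pics; cat > h.py <<'E'
import numpy as np, cv2
from cell import env
def snap(name):
    c=env.get_calibration(name); im,d=env.read_camera(name); return im,d,c
def cloud(d,c):
    v,u=np.mgrid[0:480,0:640].astype(np.float32)
    K=np.array([[c['fx'],0,c['cx']],[0,c['fy'],c['cy']],[0,0,1]])
    s=np.stack([u.ravel(),v.ravel()],1)[:,None]
    n=cv2.undistortPoints(s.astype(np.float64),K,np.array([c['k1'],0,0,0,0.]))[:,0].reshape(480,640,2)
    P=np.concatenate([n*d[...,None],d[...,None]],2)
    T=np.array(c['T']); W=P@T[:3,:3].T+T[:3,3]
    W[d<=0]=np.nan
    return W
E
python3 - <<'E'
from h import *
o=env.get_obs(); print({k:np.round(v,3) for k,v in o.items()})
for n in('scene','top'):
    im,d,c=snap(n); cv2.imwrite(f'pics/{n}0.png',im); np.savez(f'{n}0.npz',W=cloud(d,c),im=im); print(n,np.round(c['T'],3).tolist())
E
```

```text
{'time_s': np.float64(0.0), 'qpos': array([-75.225,  18.44 ,  -4.014,  83.175,   1.295,  78.541,  -3.26 ]), 'joint_velocities': array([ 0.044, -0.009, -0.022, -0.035, -0.025,  0.028,  0.087]), 'effort': array([-0.0000e+00, -4.9129e+01, -4.0400e-01, -3.1253e+01, -6.4000e-02,
        4.4000e-02,  0.0000e+00]), 'tool_pos': array([0.157, 0.63 , 0.243]), 'tool_rot': array([-1.79889e+02,  6.00000e-03,  1.66033e+02]), 'force': array([0.433, 0.646, 0.399]), 'wrist_torque': array([-0.035,  0.034,  0.036]), 'grasp_force': np.float64(0.0), 'grip_width': np.float64(0.087)}
scene [[-0.661, -0.581, 0.475, 0.166], [-0.75, 0.521, -0.407, 0.415], [-0.011, -0.625, -0.78, 0.753], [0.0, 0.0, 0.0, 1.0]]
top [[-0.015, -0.978, 0.208, 0.385], [-1.0, 0.014, -0.008, 0.084], [0.005, -0.208, -0.978, 1.093], [0.0, 0.0, 0.0, 1.0]]
```

View pics/top0.png

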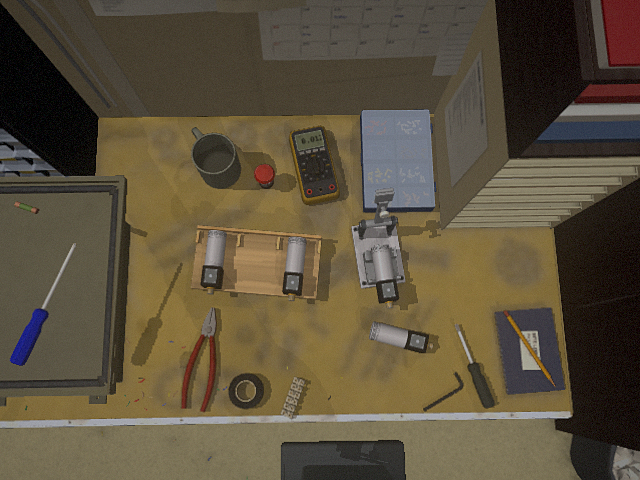

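View pics/scene0.png

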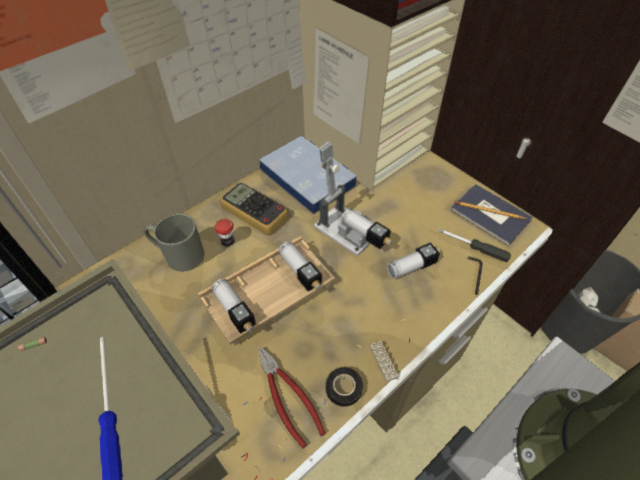

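The top view shows the shelf at about (258,262) with sensors at (212,260) and (294,265). The fixture sensor is at (384,272) with its block towards the front. The new sensor is at (398,337), lens to the left. The free middle place is at about (253,262), and the hold-down arm is up at (384,200).

```bash
cat > m.py <<'E'
from h import *
f=np.load('top0.npz'); W=f['W']
def seg(W,roi,z0,z1,name):
    u0,v0,u1,v1=roi; m=np.zeros(W.shape[:2],bool); m[v0:v1,u0:u1]=1
    m&=(W[...,2]>z0)&(W[...,2]<z1)
    n,l,s,_=cv2.connectedComponentsWithStats(m.astype(np.uint8)); k=1+np.argmax(s[1:,4]); m=l==k
    P=W[m]; r=cv2.minAreaRect((P[:,:2]*1000).astype(np.float32))
    print(name,np.round(r[0],1),np.round(r[1],1),round(r[2],1),'zmax',np.round(np.percentile(P[:,2],[50,98]),4),m.sum()); return P
if __name__=='__main__':
    print(W[[400,390,330,240],[540-40,120,240,540],2])
    seg(W,(360,310,445,360),.012,.06,'new')
    seg(W,(195,222,232,300),.042,.08,'a')
    seg(W,(276,228,312,305),.042,.08,'b')
    seg(W,(364,244,402,306),.046,.08,'done')
    seg(W,(185,215,330,305),.02,.08,'rack+')
    P=seg(W,(345,215,410,295),.006,.014,'base')
    seg(W,(360,180,402,240),.079,.092,'lugs')
    seg(W,(360,180,402,240),.12,.25,'arm')
    seg(W,(285,120,345,210),.02,.08,'meter')
    seg(W,(350,100,440,215),.01,.08,'book')
    seg(W,(430,100,560,240),.03,.5,'organiser')
E
python3 m.py
```

```text
[0.00080703 0.00074991 0.00187334 0.00042627]
new [436.4 -80. ] [115.6  34.2] 74.6 zmax [0.0336 0.0388] 1126
a [582.3 261.7] [ 39.1 127.9] 81.4 zmax [0.0634 0.0686] 1184
b [568.3 121.5] [ 66.1 127.2] 84.7 zmax [0.0633 0.0686] 1221
done [548.1 -50.4] [112.6  34.3] 7.2 zmax [0.0606 0.0659] 1103
rack+ [575.1 186.6] [234.1 128. ] 84.4 zmax [0.0329 0.0674] 8021
base [595.7 -44.5] [121.6  87.9] 6.3 zmax [0.0112 0.0138] 1149
lugs [640.8 -38.8] [16.3 68.6] 7.3 zmax [0.0835 0.089 ] 252
arm [648.4 -37.6] [36.4 29.2] 7.3 zmax [0.179  0.2056] 414
meter [774.3  75.3] [149.4  73.6] 11.5 zmax [0.034  0.0444] 2704
book [780.9 -86. ] [141.6 202.4] 89.7 zmax [0.0356 0.0397] 6798
organiser [ 771.8 -269. ] [268.8 214.5] 2.4 zmax [0.2577 0.4797] 14178
```

```bash
cat > go.py <<'E'
import sys
from h import *
from scipy.spatial.transform import Rotation as Ro
def plan(p,yaw,pitch=0.):
    "total shift in the present tool frame (mm), total turn (rad, tool axes), from the measured pose"
    o=env.get_obs(); R=Ro.from_euler('xyz',o['tool_rot'],degrees=True)
    d=R.inv().apply(np.array(p)-o['tool_pos']*1000)
    G=Ro.from_euler('xyz',[180,pitch,yaw],degrees=True); w=(R.inv()*G).as_rotvec()
    n=np.linalg.norm(d); print('shift',np.round(d,1),'rows',round(n/41.7,1),'turn',np.round(w,3),'rows',round(np.linalg.norm(w)/.125,1),
      '| t',round(float(o['time_s']),2),'pos',np.round(o['tool_pos']*1000,1),'rot',np.round(o['tool_rot'],1),'F',np.round(o['force'],1),'w',np.round(o['grip_width']*1000,1),'q7',np.round(o['qpos'][6],0))
if __name__=='__main__': a=[float(x) for x in sys.argv[1:]]; plan(a[:3],a[3],*(a[4:]))
E
python3 go.py 563 -48.5 180 187
python3 - <<'E'
from m import *
seg(W,(195,222,232,300),.052,.08,'a'); seg(W,(276,228,312,305),.052,.08,'b'); seg(W,(364,244,402,306),.052,.08,'done')
c=env.get_calibration('wrist'); o=env.get_obs(); print(np.round(c['T'],3).tolist())
E
```

```text
shift [-558.  -560.6   64.6] rows 19.0 turn [-0.002 -0.    -0.366] rows 2.9 | t 0.1 pos [156.9 630.3 243.6] rot [-179.9    0.   166. ] F [-0.1 -0.4  1. ] w 87.3 q7 -3.0
a [576.6 262.5] [ 34.4 116.1] 84.9 zmax [0.0637 0.0687] 1086
b [562.8 115.2] [ 34.  115.3] 84.0 zmax [0.0639 0.0687] 1070
done [550.9 -49.2] [106.8  34.2] 8.4 zmax [0.0609 0.066 ] 1010
[[0.241, 0.931, 0.273, 0.081], [0.97, -0.231, -0.069, 0.65], [-0.001, 0.281, -0.96, 0.384], [0.0, 0.0, 0.0, 1.0]]
```

Request:
drive_tool(
  moves=[
    [[-28,-28,3],[0,0,0],0],
    [[-28,-28,3],[0,0,0],0],
    [[-28,-28,3],[0,0,0],0],
    [[-28,-28,3],[0,0,0],0],
    [[-28,-28,3],[0,0,0],0],
    [[-28,-28,3],[0,0,0],0],
    [[-28,-28,3],[0,0,0],0],
    [[-28,-28,3],[0,0,0],0],
    [[-28,-28,3],[0,0,0],0],
    [[-28,-28,3],[0,0,0],0],
    [[-28,-28,3],[0,0,0],0],
    [[-28,-28,3],[0,0,0],0],
  ],
)

```text
time_s: 1.1
tool_pos: [0.4023, 0.2217, 0.2083]
tool_rot: [180.0, -0.0, 166.0]
force: [0.5, 0.2, 0.2]
grip_width: 0.0869
grasp_force: 0.0
```

Request:
drive_tool(
  moves=[
    [[-28,-28,3],[0,0,0],0],
    [[-28,-28,3],[0,0,0],0],
    [[-28,-28,3],[0,0,0],0],
    [[-28,-28,3],[0,0,0],0],
    [[-28,-28,3],[0,0,0],0],
    [[-28,-28,3],[0,0,0],0],
    [[-28,-28,3],[0,0,0],0],
    [[-28,-28,3],[0,0,0],0],
    [[0,0,0],[0,0,-0.122],0],
    [[0,0,0],[0,0,-0.122],0],
    [[0,0,0],[0,0,-0.122],0],
    [[0,0,0],[0,0,0],0],
  ],
)

```text
time_s: 2.1
tool_pos: [0.5649, -0.0481, 0.184]
tool_rot: [-180.0, -0.1, -172.9]
force: [0.4, 0.4, -0.5]
grip_width: 0.0871
grasp_force: 0.0
```

```bash
python3 go.py 563 -48.5 53 187
cat > w.py <<'E'
import sys
from m import *
im,d,c=snap('wrist'); W=cloud(d,c); n=sys.argv[1]; cv2.imwrite(f'pics/{n}.png',im); np.savez(f'{n}.npz',W=W)
seg(W,(0,0,640,480),float(sys.argv[2]),float(sys.argv[3]),n)
E
python3 w.py w1 .052 .075
```

```text
shift [ 1.80e+00 -1.00e-01  1.31e+02] rows 3.1 turn [-0.    -0.001  0.003] rows 0.0 | t 2.1 pos [564.9 -48.1 184. ] rot [-1.800e+02 -1.000e-01 -1.729e+02] F [ 0.4  0.4 -0.5] w 87.1 q7 105.0
w1 [550.1 -49.3] [105.1  33.8] 8.1 zmax [0.0604 0.0624] 5905
```

```bash
python3 - <<'E'
from h import *
W=np.load('w1.npz')['W']; a=np.deg2rad(7.2); e=np.array([np.cos(a),np.sin(a)]); n=np.array([-e[1],e[0]])
X=(W[...,:2]-np.array([.563,-.0485])); s=X@e*1000; t=X@n*1000; z=W[...,2]*1000
# top faces of V lands, outside barrel
for lo,hi in((20,29),(-29,-20)):
    m=(t>lo)&(t<hi)&(z>35)&(z<46)
    h,_=np.histogram(s[m],np.arange(-50,50,2)); print(list(zip(range(-50,48,2),h.tolist())))
m=(z>36)&(z<45)&(abs(s)<45)&(abs(t)<40); print(np.percentile(t[m],[1,99]))
E
```

```text
[(-50, 0), (-48, 0), (-46, 0), (-44, 0), (-42, 0), (-40, 0), (-38, 0), (-36, 0), (-34, 0), (-32, 0), (-30, 0), (-28, 0), (-26, 27), (-24, 34), (-22, 24), (-20, 0), (-18, 0), (-16, 0), (-14, 0), (-12, 0), (-10, 0), (-8, 0), (-6, 0), (-4, 0), (-2, 0), (0, 0), (2, 0), (4, 0), (6, 0), (8, 0), (10, 0), (12, 0), (14, 0), (16, 35), (18, 29), (20, 28), (22, 29), (24, 25), (26, 28), (28, 22), (30, 29), (32, 26), (34, 11), (36, 0), (38, 0), (40, 0), (42, 0), (44, 0), (46, 0)]
[(-50, 0), (-48, 0), (-46, 0), (-44, 0), (-42, 0), (-40, 0), (-38, 0), (-36, 0), (-34, 0), (-32, 0), (-30, 0), (-28, 0), (-26, 26), (-24, 32), (-22, 24), (-20, 0), (-18, 0), (-16, 0), (-14, 0), (-12, 0), (-10, 0), (-8, 0), (-6, 0), (-4, 0), (-2, 0), (0, 0), (2, 0), (4, 0), (6, 0), (8, 0), (10, 0), (12, 0), (14, 0), (16, 36), (18, 30), (20, 29), (22, 24), (24, 27), (26, 26), (28, 24), (30, 23), (32, 28), (34, 12), (36, 0), (38, 0), (40, 0), (42, 0), (44, 0), (46, 0)]
[-29.26136345  29.95708607]
```

View pics/w1.png

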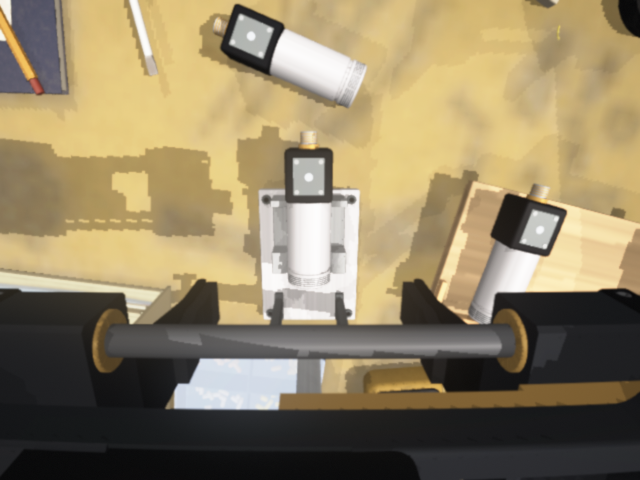

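The picture shows the fixture sensor lying along the V, block at (308,175) and barrel centre at (308,240), with the slot open on either side. The depth puts the slot centre at about (560.5, -48.6) mm and the V front face at about (537.2, -51.4) mm.

Request:
drive_tool(
  moves=[
    [[4.4,0,20],[0,0,0.003],0],
    [[0,0,35],[0,0,0],0],
    [[0,0,30],[0,0,0],0],
    [[0,0,25],[0,0,0],0],
    [[0,0,21],[0,0,0],0],
    [[0,0,0],[0,0,0],0],
    [[0,0,0],[0,0,0],0.7],
    [[0,0,0],[0,0,0],0.7],
    [[0,0,0],[0,0,0],0.7],
    [[0,0,0],[0,0,0],0.7],
    [[0,0,0],[0,0,0],0.7],
    [[0,0,0],[0,0,0],0.7],
  ],
  newtons=25,
)

```text
time_s: 3.15
tool_pos: [0.5614, -0.0483, 0.0544]
tool_rot: [180.0, 0.1, -173.2]
force: [-0.7, -0.3, -0.1]
grip_width: 0.055
grasp_force: 0.0
```

Request:
drive_tool(
  moves=[
    [[0,0,0],[0,0,0],0.7],
    [[0,0,0],[0,0,0],0.7],
    [[0,0,0],[0,0,0],0.7],
    [[0,0,0],[0,0,0],0.7],
    [[0,0,0],[0,0,0],0.7],
    [[0,0,0],[0,0,0],0.7],
    [[0,0,0],[0,0,0],0.7],
    [[0,0,-10],[0,0,0],0.7],
    [[0,0,-15],[0,0,0],0.7],
    [[0,0,-20],[0,0,0],0.7],
    [[0,0,-20],[0,0,0],0.7],
    [[0,0,0],[0,0,0],0.7],
  ],
)

```text
time_s: 4.15
tool_pos: [0.5633, -0.0474, 0.1226]
tool_rot: [179.9, 0.4, -173.1]
force: [0.4, -0.0, -2.6]
grip_width: 0.0332
grasp_force: 25.0
```

```bash
python3 go.py 585.9 187.2 120 174.6
python3 - <<'E'
from m import *
W=np.load('w1.npz')['W']; seg(W,(200,0,380,120),.02,.06,'new')
E
```

```text
shift [-50.5 230.2   3.3] rows 5.7 turn [0.002 0.006 0.214] rows 1.7 | t 4.15 pos [563.3 -47.4 122.6] rot [ 179.9    0.4 -173.1] F [ 0.4 -0.  -2.6] w 33.2 q7 106.0
new [434.2 -80. ] [116.3  34.6] 74.8 zmax [0.033  0.0354] 7184
```

Request:
drive_tool(
  moves=[
    [[-7.2,32.9,0],[0,0,0],0.7],
    [[-7.2,32.9,0],[0,0,0],0.7],
    [[-7.2,32.9,0],[0,0,0],0.7],
    [[-7.2,32.9,0],[0,0,0],0.7],
    [[-7.2,32.9,0],[0,0,0],0.7],
    [[-7.2,32.9,0],[0,0,0],0.7],
    [[-7.2,32.9,0],[0,0,0],0.7],
    [[0,0,0],[0,0,0.107],0.7],
    [[0,0,0],[0,0,0.107],0.7],
    [[0,0,0],[0,0,0],0.7],
    [[0,0,0],[0,0,0],0.7],
  ],
)

```text
time_s: 5.07
tool_pos: [0.5827, 0.1866, 0.1178]
tool_rot: [-180.0, -0.1, 174.8]
force: [-0.3, -1.1, -1.8]
grip_width: 0.0334
grasp_force: 25.0
```

```bash
python3 go.py 585.9 187.2 58 174.6; python3 w.py w2 .02 .15; python3 - <<'E'
from m import *
W=np.load('w2.npz')['W']
seg(W,(0,0,320,480),.052,.07,'l');seg(W,(320,0,640,480),.052,.07,'r');seg(W,(230,0,420,400),.105,.15,'held')
E
```

```text
shift [-3.2  0.9 59.8] rows 1.4 turn [-0.    -0.002  0.003] rows 0.0 | t 5.07 pos [582.7 186.6 117.8] rot [-1.800e+02 -1.000e-01  1.748e+02] F [-0.3 -1.1 -1.8] w 33.4 q7 73.0
w2 [567.3 187.5] [235.  119.1] 84.7 zmax [0.0624 0.1266] 56333
l [545.9 117. ] [34.6 87.1] 82.5 zmax [0.0635 0.0654] 8205
r [560.  264.5] [34.3 86.1] 85.5 zmax [0.0636 0.0655] 8135
held [548.8 185. ] [79.6 56.6] 9.7 zmax [0.1248 0.1347] 16458
```

View pics/w2.png

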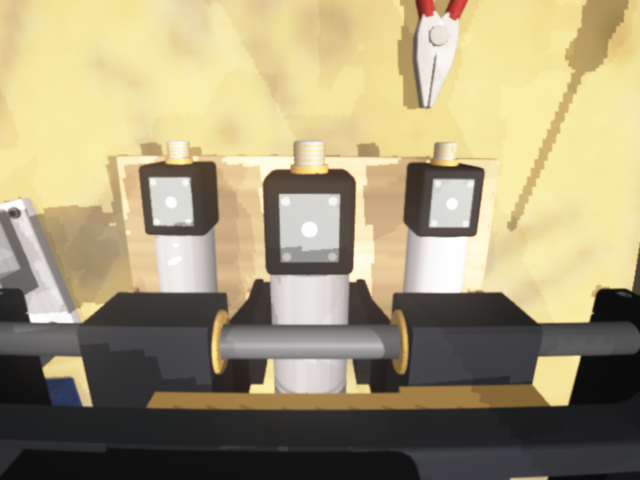

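The picture shows the held sensor centred between its two neighbours, its block at (310,222) between theirs at (180,200) and (445,202), with the same heading. I lower it now.

Request:
drive_tool(
  moves=[
    [[-3.3,1.2,15],[0,0,0],0.7],
    [[0,0,15],[0,0,0],0.7],
    [[0,0,12],[0,0,0],0.7],
    [[0,0,8],[0,0,0],0.7],
    [[0,0,5],[0,0,0],0.7],
    [[0,0,2],[0,0,0],0.7],
    [[0,0,1],[0,0,0],0.7],
    [[0,0,0],[0,0,0],0.7],
    [[0,0,0],[0,0,0],0.7],
  ],
)

```text
time_s: 5.87
tool_pos: [0.5874, 0.1874, 0.0612]
tool_rot: [180.0, 0.1, 174.6]
force: [0.4, 0.2, -2.2]
grip_width: 0.0334
grasp_force: 25.0
```

Request:
drive_tool(
  moves=[
    [[0,0,1.5],[0,0,0],0.7],
    [[0,0,1],[0,0,0],0.7],
    [[0,0,1],[0,0,0],0.7],
    [[0,0,0],[0,0,0],0.7],
  ],
)

```text
time_s: 6.2
tool_pos: [0.5868, 0.1872, 0.057]
tool_rot: [180.0, -0.0, 174.6]
force: [-0.2, -0.0, -2.2]
grip_width: 0.0333
grasp_force: 25.0
```

Request:
drive_tool(
  moves=[
    [[0,0,1],[0,0,0],0.7],
    [[0,0,0],[0,0,0],0.7],
    [[0,0,0],[0,0,0],0.7],
  ],
)

```text
time_s: 6.45
tool_pos: [0.5869, 0.1873, 0.0567]
tool_rot: [180.0, -0.0, 174.6]
force: [-2.1, -0.7, 3.3]
grip_width: 0.033
grasp_force: 25.0
```

Request:
drive_tool(
  moves=[
    [[0,0,0],[0,0,0],0.42],
    [[0,0,0],[0,0,0],0.42],
    [[0,0,0],[0,0,0],0.42],
    [[0,0,0],[0,0,0],0.42],
    [[0,0,0],[0,0,0],0.42],
    [[0,0,-10],[0,0,0],0.42],
    [[0,0,-20],[0,0,0],0.42],
    [[0,0,-30],[0,0,0],0.42],
    [[0,0,-40],[0,0,0],0.42],
    [[0,0,-20],[0,0,0],0.42],
    [[0,0,0],[0,0,0],0.42],
  ],
)

```text
time_s: 7.37
tool_pos: [0.5903, 0.1878, 0.183]
tool_rot: [179.7, 0.5, 174.5]
force: [0.9, -0.9, 0.6]
grip_width: 0.0507
grasp_force: 0.0
```

```bash
python3 go.py 438.5 -64.5 120 74.8; python3 - <<'E'
from m import *
im,d,c=snap('wrist');W=cloud(d,c)
seg(W,(0,0,250,480),.052,.07,'b');seg(W,(400,0,640,480),.052,.07,'a');seg(W,(250,0,390,400),.052,.07,'done')
im,d,c=snap('top');W=cloud(d,c);seg(W,(220,225,276,305),.052,.1,'done_top')
E
```

```text
shift [ 127.7 -266.    60.3] rows 7.2 turn [0.012 0.002 1.741] rows 13.9 | t 7.37 pos [590.3 187.8 183. ] rot [179.7   0.5 174.5] F [ 0.9 -0.9  0.6] w 50.7 q7 71.0
b [560.6 115.4] [ 34.6 116.5] 83.8 zmax [0.0632 0.0654] 6585
a [575.2 268.7] [ 27.5 115.9] 88.1 zmax [0.0638 0.0656] 4422
done [570.9 189.6] [ 34.  115.7] 85.3 zmax [0.0633 0.0654] 6500Traceback (most recent call last):
  File "<stdin>", line 4, in <module>
  File "m.py", line 6, in seg
    n,l,s,_=cv2.connectedComponentsWithStats(m.astype(np.uint8)); k=1+np.argmax(s[1:,4]); m=l==k
                                                                      ~~~~~~~~~^^^^^^^^^
    return _wrapfunc(a, 'argmax', axis=axis, out=out, **kwds)
    return bound(*args, **kwds)
ValueError: attempt to get argmax of an empty sequence
```

Request:
drive_tool(
  moves=[
    [[16,-33.2,0],[0,0,0],0.2],
    [[16,-33.2,0],[0,0,0],0.2],
    [[16,-33.2,0],[0,0,0],0.2],
    [[16,-33.2,0],[0,0,0],0.2],
    [[16,-33.2,0],[0,0,0],0.2],
    [[16,-33.2,0],[0,0,0],0.2],
    [[16,-33.2,0],[0,0,0],0.2],
    [[16,-33.2,0],[0,0,0],0.2],
    [[0,0,0],[0,0,0.124],0.2],
    [[0,0,0],[0,0,0.124],0.2],
    [[0,0,0],[0,0,0.124],0.2],
    [[0,0,0],[0,0,0.124],0.2],
  ],
)

```text
time_s: 8.47
tool_pos: [0.4331, -0.0652, 0.1749]
tool_rot: [-179.9, -0.1, 145.8]
force: [-0.8, 1.1, -0.2]
grip_width: 0.0699
grasp_force: 0.0
```

Request:
drive_tool(
  moves=[
    [[0,0,0],[0,0,0.124],0.2],
    [[0,0,0],[0,0,0.124],0.2],
    [[0,0,0],[0,0,0.124],0.2],
    [[0,0,0],[0,0,0.124],0.2],
    [[0,0,0],[0,0,0.124],0.2],
    [[0,0,0],[0,0,0.124],0.2],
    [[0,0,0],[0,0,0.124],0.2],
    [[0,0,0],[0,0,0.124],0.2],
    [[0,0,0],[0,0,0.124],0.2],
    [[0,0,0],[0,0,0.124],0.2],
    [[0,0,0],[0,0,0],0.2],
  ],
)

```text
time_s: 9.38
tool_pos: [0.4333, -0.065, 0.1748]
tool_rot: [-179.9, 0.1, 74.9]
force: [-0.0, 0.8, -0.4]
grip_width: 0.0697
grasp_force: 0.0
```

```bash
python3 go.py 439.5 -64.6 27 74.8; python3 w.py w3 .02 .06; python3 - <<'E'
from m import *
im,d,c=snap('top');W=cloud(d,c);cv2.imwrite('pics/t3.png',im);seg(W,(220,225,276,305),.05,.1,'done_top')
E
```

```text
shift [  2.2   6.2 147.8] rows 3.5 turn [-0.002  0.001  0.002] rows 0.0 | t 9.38 pos [433.3 -65.  174.8] rot [-1.799e+02  1.000e-01  7.490e+01] F [-0.   0.8 -0.4] w 69.7 q7 -13.0
w3 [434.5 -79.9] [115.8  33.6] 74.9 zmax [0.033  0.0352] 5344
done_top [571.9 189. ] [ 34.  116.1] 84.9 zmax [0.0639 0.0688] 1099
```

Request:
drive_tool(
  moves=[
    [[2,5.8,20],[0,0,0],0.2],
    [[0,0,35],[0,0,0],0.2],
    [[0,0,35],[0,0,0],0.2],
    [[0,0,28],[0,0,0],0.2],
    [[0,0,18],[0,0,0],0.2],
    [[0,0,10],[0,0,0],0.2],
    [[0,0,0],[0,0,0],0.2],
    [[0,0,0],[0,0,0],0.7],
    [[0,0,0],[0,0,0],0.7],
    [[0,0,0],[0,0,0],0.7],
    [[0,0,0],[0,0,0],0.7],
  ],
)

```text
time_s: 10.4
tool_pos: [0.4415, -0.0645, 0.0312]
tool_rot: [179.9, -0.1, 75.1]
force: [0.5, -0.3, 1.0]
grip_width: 0.0505
grasp_force: 0.0
```

Request:
drive_tool(
  moves=[
    [[0,0,0],[0,0,0],0.7],
    [[0,0,0],[0,0,0],0.7],
    [[0,0,0],[0,0,0],0.7],
    [[0,0,0],[0,0,0],0.7],
    [[0,0,0],[0,0,0],0.7],
    [[0,0,0],[0,0,0],0.7],
  ],
)

```text
time_s: 10.9
tool_pos: [0.4406, -0.0645, 0.0304]
tool_rot: [-180.0, -0.0, 75.1]
force: [-2.0, 0.9, 5.5]
grip_width: 0.0329
grasp_force: 25.0
```

Request:
drive_tool(
  moves=[
    [[0,0,-10],[0,0,0],0.7],
    [[0,0,-15],[0,0,0],0.7],
    [[0,0,0],[0,0,0.118],0.7],
    [[0,0,0],[0,0,0.118],0.7],
    [[0,0,0],[0,0,0.118],0.7],
    [[0,0,0],[0,0,0.118],0.7],
    [[0,0,0],[0,0,0.118],0.7],
    [[0,0,0],[0,0,0.118],0.7],
    [[0,0,0],[0,0,0.118],0.7],
    [[0,0,0],[0,0,0.118],0.7],
    [[0,0,0],[0,0,0.118],0.7],
    [[0,0,0],[0,0,0.118],0.7],
  ],
)

```text
time_s: 11.9
tool_pos: [0.4402, -0.0648, 0.0552]
tool_rot: [180.0, 0.0, 7.2]
force: [0.2, -0.4, -1.5]
grip_width: 0.0338
grasp_force: 25.0
```

Request:
drive_tool(
  moves=[
    [[0,0,0],[0,0,0],0.7],
    [[10,0,10],[0,0,0],0.7],
    [[0,0,6],[0,0,0],0.7],
    [[0,0,2],[0,0,0],0.7],
    [[0,0,0],[0,0,0],0.7],
  ],
)

```text
time_s: 12.32
tool_pos: [0.4491, -0.0635, 0.0363]
tool_rot: [180.0, 0.1, 7.6]
force: [0.2, 0.1, -1.6]
grip_width: 0.0337
grasp_force: 25.0
```

Request:
drive_tool(
  moves=[
    [[0,0,2],[0,0,0],0.7],
    [[0,0,1.5],[0,0,0],0.7],
    [[0,0,1.5],[0,0,0],0.7],
    [[0,0,1],[0,0,0],0.7],
    [[0,0,0],[0,0,0],0.7],
  ],
)

```text
time_s: 12.73
tool_pos: [0.4502, -0.0634, 0.031]
tool_rot: [-180.0, 0.0, 7.5]
force: [-0.6, 0.3, -1.3]
grip_width: 0.0331
grasp_force: 25.0
```

Request:
drive_tool(
  moves=[
    [[0,0,0.7],[0,0,0],0.7],
    [[0,0,0],[0,0,0],0.7],
    [[0,0,0],[0,0,0],0.2],
    [[0,0,0],[0,0,0],0.2],
    [[0,0,0],[0,0,0],0.2],
    [[0,0,0],[0,0,0],0.2],
    [[0,0,0],[0,0,0],0.2],
    [[0,0,0],[0,0,0],0.2],
    [[0,0,-15],[0,0,0],0.2],
    [[0,0,-30],[0,0,0],0.2],
    [[0,0,-40],[0,0,0],0.2],
    [[0,0,-40],[0,0,0],0.2],
  ],
)

```text
time_s: 13.73
tool_pos: [0.4492, -0.0637, 0.1562]
tool_rot: [180.0, 0.1, 7.5]
force: [1.4, 0.5, 0.1]
grip_width: 0.0693
grasp_force: 0.0
```

Request:
drive_tool(
  moves=[
    [[0,0,0],[0,0,-0.121],0.2],
    [[0,0,0],[0,0,-0.121],0.2],
    [[0,0,0],[0,0,-0.121],0.2],
    [[0,0,0],[0,0,-0.121],0.2],
    [[0,0,0],[0,0,-0.121],0.2],
    [[0,0,0],[0,0,-0.121],0.2],
    [[0,0,0],[0,0,-0.121],0.2],
    [[0,0,0],[0,0,-0.121],0.2],
    [[0,0,0],[0,0,-0.121],0.2],
    [[0,0,0],[0,0,-0.121],0.2],
    [[0,0,0],[0,0,-0.121],0.2],
    [[0,0,0],[0,0,-0.121],0.2],
  ],
)

```text
time_s: 14.73
tool_pos: [0.4503, -0.0634, 0.1553]
tool_rot: [-180.0, -0.0, 91.0]
force: [0.7, 0.3, -0.8]
grip_width: 0.0696
grasp_force: 0.0
```

Request:
drive_tool(
  moves=[
    [[0,0,0],[0,0,-0.121],0.2],
    [[0,0,0],[0,0,-0.121],0.2],
    [[0,0,0],[0,0,-0.121],0.2],
    [[0,0,0],[0,0,-0.121],0.2],
    [[0,0,0],[0,0,-0.121],0.2],
    [[0,0,0],[0,0,-0.121],0.2],
    [[0,0,0],[0,0,-0.121],0.2],
    [[0,0,0],[0,0,-0.121],0.2],
    [[0,0,0],[0,0,-0.121],0.2],
    [[0,0,0],[0,0,-0.121],0.2],
    [[0,0,0],[0,0,-0.121],0.2],
    [[0,0,0],[0,0,-0.121],0.2],
  ],
)

```text
time_s: 15.73
tool_pos: [0.4503, -0.0634, 0.1553]
tool_rot: [180.0, -0.0, 174.2]
force: [-0.5, 0.3, -0.0]
grip_width: 0.0693
grasp_force: 0.0
```

Request:
drive_tool(
  moves=[
    [[0,0,0],[0,0,-0.119],0.2],
    [[0,0,0],[0,0,-0.119],0.2],
    [[0,0,0],[0,0,0],0.2],
  ],
)

```text
time_s: 15.98
tool_pos: [0.4503, -0.0634, 0.1554]
tool_rot: [180.0, 0.0, -172.3]
force: [-0.3, 0.4, 1.3]
grip_width: 0.0694
grasp_force: 0.0
```

```bash
python3 go.py 450 -63.4 27 187.4; python3 w.py w4 .02 .06
```

```text
shift [  0.3   0.  128.4] rows 3.1 turn [0.    0.    0.005] rows 0.0 | t 15.98 pos [450.3 -63.4 155.4] rot [ 180.     0.  -172.3] F [-0.3  0.4  1.3] w 69.4 q7 100.0
w4 [432.2 -64.3] [116.4  33.5] 6.8 zmax [0.0333 0.0354] 6529
```

Request:
drive_tool(
  moves=[
    [[2.2,0.9,20],[0,0,0.005],0.2],
    [[0,0,35],[0,0,0],0.2],
    [[0,0,32],[0,0,0],0.2],
    [[0,0,22],[0,0,0],0.2],
    [[0,0,13],[0,0,0],0.2],
    [[0,0,6],[0,0,0],0.2],
    [[0,0,0],[0,0,0],0.2],
    [[0,0,0],[0,0,0],0.2],
  ],
)

```text
time_s: 16.7
tool_pos: [0.4485, -0.0629, 0.0278]
tool_rot: [-180.0, 0.0, -172.9]
force: [-0.3, -0.2, 1.2]
grip_width: 0.0695
grasp_force: 0.0
```

Grasp, then lift.

Request:
drive_tool(
  moves=[
    [[0,0,0],[0,0,0],0.7],
    [[0,0,0],[0,0,0],0.7],
    [[0,0,0],[0,0,0],0.7],
    [[0,0,0],[0,0,0],0.7],
    [[0,0,0],[0,0,0],0.7],
    [[0,0,0],[0,0,0],0.7],
    [[0,0,0],[0,0,0],0.7],
    [[0,0,0],[0,0,0],0.7],
    [[0,0,0],[0,0,0],0.7],
    [[0,0,0],[0,0,0],0.7],
  ],
)

```text
time_s: 17.53
tool_pos: [0.4482, -0.0628, 0.0275]
tool_rot: [-180.0, 0.0, -172.8]
force: [-1.0, 0.2, 3.0]
grip_width: 0.0335
grasp_force: 25.0
```

Request:
drive_tool(
  moves=[
    [[0,0,-10],[0,0,0],0.7],
    [[0,0,-20],[0,0,0],0.7],
    [[0,0,-30],[0,0,0],0.7],
    [[0,0,-30],[0,0,0],0.7],
    [[0,0,0],[0,0,0],0.7],
    [[0,0,0],[0,0,0],0.7],
  ],
)

```text
time_s: 18.03
tool_pos: [0.4492, -0.0625, 0.119]
tool_rot: [179.9, 0.2, -172.8]
force: [0.7, 0.5, -2.3]
grip_width: 0.0333
grasp_force: 25.0
```

```bash
python3 go.py 557 -49 118 187.5
```

```text
shift [-108.6   -0.2    1.4] rows 2.6 turn [ 0.001  0.004 -0.005] rows 0.0 | t 18.03 pos [449.2 -62.5 119. ] rot [ 179.9    0.2 -172.8] F [ 0.7  0.5 -2.3] w 33.3 q7 102.0
```

Request:
drive_tool(
  moves=[
    [[-20,0,0],[0,0,0],0.7],
    [[-35,0,0],[0,0,0],0.7],
    [[-30,0,0],[0,0,0],0.7],
    [[-18,0.1,0],[0,0,0],0.7],
    [[-6.5,0,0],[0,0,0],0.7],
    [[0,0,0],[0,0,0],0.7],
    [[0,0,0],[0,0,0],0.7],
  ],
)

```text
time_s: 18.62
tool_pos: [0.5548, -0.0495, 0.116]
tool_rot: [-180.0, -0.2, -172.8]
force: [0.5, -1.2, -1.5]
grip_width: 0.0333
grasp_force: 25.0
```

```bash
python3 go.py 558 -48.7 54.5 187.4; python3 w.py w5 .113 .14;  python3 - <<'E'
from m import *
W=np.load('w5.npz')['W']; P=W[190:300,265:350].reshape(-1,3)
seg(W,(262,0,358,320),.1,.135,'held'); im,d,c=snap('top');V=cloud(d,c); np.savez('t5.npz',W=V); seg(V,(355,200,410,330),.115,.14,'top held')
seg(W,(0,0,640,280),.036,.046,'V')
E
```

```text
shift [-3.5  0.4 61.5] rows 1.5 turn [-0.    -0.004 -0.004] rows 0.0 | t 18.62 pos [554.8 -49.5 116. ] rot [-180.    -0.2 -172.8] F [ 0.5 -1.2 -1.5] w 33.3 q7 110.0
w5 [522.8 -52.6] [66.6 34.2] 7.1 zmax [0.1225 0.1241] 12745
held [517.8 -52.8] [75.  42.8] 6.5 zmax [0.1223 0.1241] 14377
top held [644.4 -31.3] [8.7 4.1] 44.8 zmax [0.127  0.1383] 20
V [525.8 103.8] [12.7 43.5] 65.2 zmax [0.0411 0.0458] 654
```

View pics/w5.png

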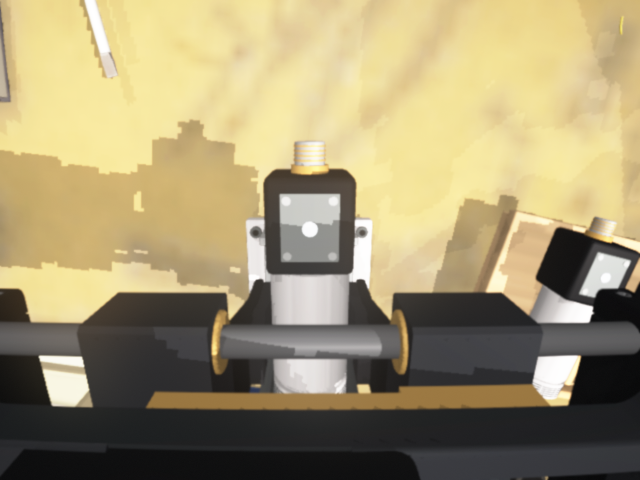

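The picture shows the sensor held square over the V, block at (310,222) pointing to the front and level.

Request:
drive_tool(
  moves=[
    [[-1.8,0.4,10],[0,0,-0.004],0.7],
    [[0,0,15],[0,0,0],0.7],
    [[0,0,15],[0,0,0],0.7],
    [[0,0,10],[0,0,0],0.7],
    [[0,0,6],[0,0,0],0.7],
    [[0,0,3],[0,0,0],0.7],
    [[0,0,0],[0,0,0],0.7],
    [[0,0,0],[0,0,0],0.7],
  ],
)

```text
time_s: 19.38
tool_pos: [0.5587, -0.0484, 0.0588]
tool_rot: [-180.0, 0.0, -172.5]
force: [0.6, 0.4, -1.9]
grip_width: 0.0332
grasp_force: 25.0
```

Request:
drive_tool(
  moves=[
    [[0.5,-0.2,1.5],[0,0,0],0.7],
    [[0,0,1.2],[0,0,0],0.7],
    [[0,0,1],[0,0,0],0.7],
    [[0,0,0],[0,0,0],0.7],
    [[0,0,0],[0,0,0],0.7],
  ],
)

```text
time_s: 19.8
tool_pos: [0.5585, -0.049, 0.0553]
tool_rot: [-180.0, 0.1, -172.6]
force: [-0.7, -1.5, 1.1]
grip_width: 0.0333
grasp_force: 25.0
```

Request:
drive_tool(
  moves=[
    [[-1,0,0.5],[0,0,0],0.7],
    [[-1,0,0],[0,0,0],0.7],
    [[-0.5,0,0],[0,0,0],0.7],
    [[0,0,0],[0,0,0],0.7],
  ],
)

```text
time_s: 20.13
tool_pos: [0.5595, -0.0495, 0.0545]
tool_rot: [-180.0, -0.1, -172.6]
force: [-4.8, -3.3, 7.3]
grip_width: 0.0334
grasp_force: 25.0
```

Request:
drive_tool(
  moves=[
    [[-1,0.4,-0.3],[0,0,0],0.7],
    [[-0.7,0,0],[0,0,0],0.7],
    [[0,0,0],[0,0,0],0.7],
    [[0,0,0],[0,0,0],0.7],
  ],
)

```text
time_s: 20.47
tool_pos: [0.5603, -0.0495, 0.0545]
tool_rot: [-180.0, -0.2, -172.6]
force: [-6.0, -5.0, 6.9]
grip_width: 0.0333
grasp_force: 25.0
```

Request:
drive_tool(
  moves=[
    [[-1,-0.8,0],[0,0,0],0.7],
    [[-1,0,0],[0,0,0],0.7],
    [[-0.5,0,0],[0,0,0],0.7],
    [[0,0,0],[0,0,0],0.7],
  ],
)

```text
time_s: 20.8
tool_pos: [0.5605, -0.0495, 0.0544]
tool_rot: [179.9, -0.5, -172.6]
force: [-12.1, -2.7, 13.8]
grip_width: 0.0335
grasp_force: 25.0
```

Request:
drive_tool(
  moves=[
    [[0.8,0,0],[0,0,0],0.7],
    [[0,0,0],[0,0,0],0.35],
    [[0,0,0],[0,0,0],0.35],
    [[0,0,0],[0,0,0],0.35],
    [[0,0,0],[0,0,0],0.35],
    [[0,0,0],[0,0,0],0.35],
    [[0,0,0],[0,0,0],0.35],
    [[0,0,-15],[0,0,0],0.35],
    [[0,0,-30],[0,0,0],0.35],
    [[0,0,-40],[0,0,0],0.35],
    [[0,0,-40],[0,0,0],0.35],
    [[0,0,0],[0,0,0],0.35],
  ],
)

```text
time_s: 21.8
tool_pos: [0.5685, -0.0491, 0.1872]
tool_rot: [-180.0, 0.7, -172.6]
force: [1.6, -0.8, 0.4]
grip_width: 0.0569
grasp_force: 0.0
```

```bash
python3 go.py 560.5 -48.6 260 187.4; python3 w.py w6 .052 .08; python3 - <<'E'
from h import *
from m import seg
W=np.load('w6.npz')['W']; a=np.deg2rad(7.2); e=np.array([np.cos(a),np.sin(a)]); n=np.array([-e[1],e[0]])
X=(W[...,:2]-np.array([.563,-.0485])); s=X@e*1000; t=X@n*1000; z=W[...,2]*1000
m=(abs(t)>20)&(abs(t)<29)&(z>35)&(z<46)&(s<0); print('front face s',np.percentile(s[m],[2,98]))
im,d,c=snap('top');V=cloud(d,c); np.savez('t6.npz',W=V);cv2.imwrite('pics/t6.png',im); P=seg(V,(364,244,402,306),.046,.08,'top new')
seg(V,(360,150,402,240),.12,.25,'arm'); P=seg(V,(360,150,402,240),.185,.25,'tab')
E
```

```text
shift [  6.9   1.5 -72.9] rows 1.8 turn [-0.     0.013  0.001] rows 0.1 | t 21.8 pos [568.5 -49.1 187.2] rot [-180.     0.7 -172.6] F [ 1.6 -0.8  0.4] w 56.9 q7 108.0
w6 [549.8 -49.9] [104.8  33.9] 6.9 zmax [0.0603 0.0623] 5866
front face s [-25.28246438 -20.14654257]
top new [531.  -43.6] [24.3 65.4] 85.2 zmax [0.0612 0.0655] 375
arm [648.1 -35.2] [35.7 24.5] 8.2 zmax [0.1788 0.2055] 339
tab [659.2 -33.6] [12.8 24.2] 6.1 zmax [0.2009 0.2071] 146
```

View pics/w6.png

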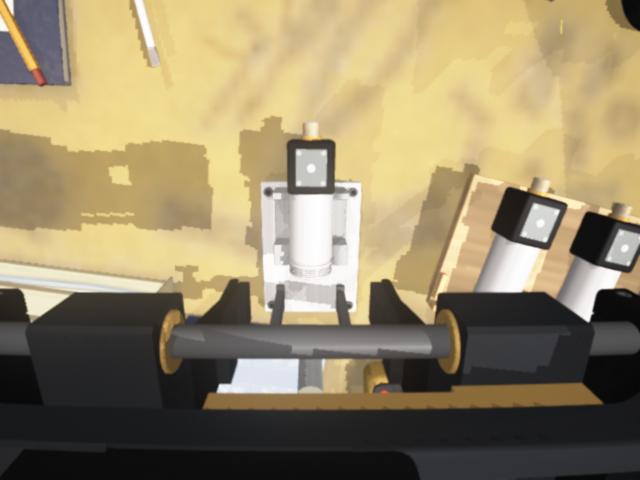

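The picture shows the new sensor in the V in the same place as the old one, block against the front face, and the finished sensor on the shelf. Next I raise, turn a quarter turn and close the fingers, ready to go behind the tab.

Request:
drive_tool(
  moves=[
    [[0,0,-36],[0,0,0],1],
    [[0,0,-36],[0,0,0],1],
    [[0,0,0],[0,0,0.121],1],
    [[0,0,0],[0,0,0.121],1],
    [[0,0,0],[0,0,0.121],1],
    [[0,0,0],[0,0,0.121],1],
    [[0,0,0],[0,0,0.121],1],
    [[0,0,0],[0,0,0.121],1],
    [[0,0,0],[0,0,0.121],1],
    [[0,0,0],[0,0,0.121],1],
    [[0,0,0],[0,0,0.121],1],
    [[0,0,0],[0,0,0.121],1],
  ],
  newtons=40,
)

```text
time_s: 22.9
tool_pos: [0.563, -0.0479, 0.2496]
tool_rot: [-179.8, -0.1, 117.8]
force: [0.1, 0.3, 0.6]
grip_width: 0.0006
grasp_force: 0.0
```

Request:
drive_tool(
  moves=[
    [[0,0,0],[0,0,0.121],1],
    [[0,0,0],[0,0,0.121],1],
    [[0,0,0],[0,0,0.121],1],
    [[0,0,0],[0,0,0],1],
    [[0,0,0],[0,0,0],1],
  ],
)

```text
time_s: 23.32
tool_pos: [0.5632, -0.0479, 0.2502]
tool_rot: [-179.9, 0.0, 97.5]
force: [-1.1, 0.8, 0.1]
grip_width: 0.0004
grasp_force: 0.0
```

```bash
python3 go.py 692 -31.8 260 97.2; python3 - <<'E'
from h import *
for q in [1.7,1.6,1.5,1.3,1.1,.9,.7,.5,.3,.15,.0]:
    x=56-106*np.cos(q)+8*np.sin(q); z=76+106*np.sin(q)+8*np.cos(q)
    X=x+15*np.sin(q); a=np.deg2rad(7.2)
    print(q,'fix',np.round([X,z+22],1),'world',np.round([582.8+X*np.cos(a),-45.6+X*np.sin(a)],1))
E
```

```text
shift [ -0.9 129.7 -10.1] rows 3.1 turn [-0.002  0.     0.006] rows 0.1 | t 23.32 pos [563.2 -47.9 250.2] rot [-179.9    0.    97.5] F [-1.1  0.8  0.1] w 0.4 q7 19.0
1.7 fix [ 92.5 202.1] world [674.5 -34. ]
1.6 fix [ 82.1 203.7] world [664.2 -35.3]
1.5 fix [ 71.4 204.3] world [653.7 -36.6]
1.3 fix [ 49.8 202.3] world [632.2 -39.4]
1.1 fix [ 28.4 196.1] world [611. -42.]
0.9 fix [  8.1 186. ] world [590.9 -44.6]
0.7 fix [-10.3 172.4] world [572.6 -46.9]
0.5 fix [-26.  155.8] world [557.  -48.9]
0.3 fix [-38.5 137. ] world [544.6 -50.4]
0.15 fix [-45.4 121.8] world [537.8 -51.3]
0.0 fix [-50. 106.] world [533.2 -51.9]
```

Request:
drive_tool(
  moves=[
    [[-0.5,5,-12],[0,0,0.006],1],
    [[0,30,0],[0,0,0],1],
    [[0,35,0],[0,0,0],1],
    [[0,35,0],[0,0,0],1],
    [[0,25,0],[0,0,0],1],
    [[0,0,0],[0,0,0],1],
    [[0,0,20],[0,0,0],1],
    [[0,0,25],[0,0,0],1],
    [[0,0,12],[0,0,0],1],
    [[0,0,0],[0,0,0],1],
    [[0,0,0],[0,0,0],1],
  ],
)

```text
time_s: 24.23
tool_pos: [0.6922, -0.0326, 0.2061]
tool_rot: [-179.9, -0.0, 97.1]
force: [0.8, 0.6, 1.3]
grip_width: 0.0004
grasp_force: 0.0
```

Request:
drive_tool(
  moves=[
    [[0,-10,2],[0,0,0],1],
    [[0,-10,0],[0,0,0],1],
    [[0,-10,0],[0,0,0],1],
    [[0,-9,0],[0,0,0],1],
    [[0,-11,0.5],[0,0,0],1],
    [[0,-10.5,1.5],[0,0,0],1],
    [[0,0,0],[0,0,0],1],
  ],
)

```text
time_s: 24.82
tool_pos: [0.6318, -0.0409, 0.2039]
tool_rot: [179.9, -0.1, 97.0]
force: [0.9, -0.5, -0.0]
grip_width: 0.0005
grasp_force: 0.2
```

```bash
python3 go.py 632.2 -39.4 202 97.2; python3 - <<'E'
from m import *
im,d,c=snap('scene'); cv2.imwrite('pics/s7.png',cv2.resize(im[90:300,220:480],None,fx=3,fy=2.8))
E
```

```text
shift [1.4 0.5 1.9] rows 0.1 turn [ 0.001 -0.001 -0.004] rows 0.0 | t 24.82 pos [631.8 -40.9 203.9] rot [ 1.799e+02 -1.000e-01  9.700e+01] F [ 0.9 -0.5 -0. ] w 0.5 q7 24.0
```

View pics/s7.png

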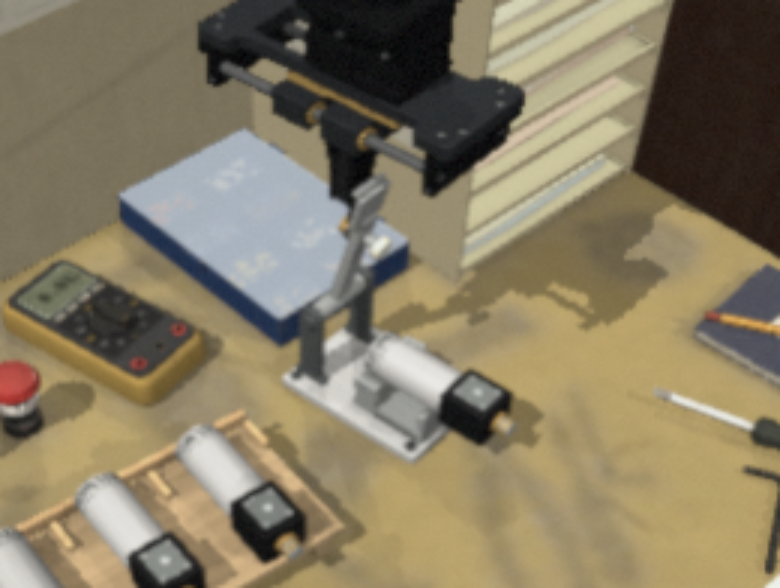

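The picture shows the closed fingers behind the tab at about (365,190), with the arm already leaning forward over the sensor. I continue along the arc.

Request:
drive_tool(
  moves=[
    [[0.7,-10.7,4],[0,0,0],1],
    [[0.7,-10.7,4],[0,0,0],1],
    [[0,-10,5],[0,0,0],1],
    [[0,-10,5],[0,0,0],1],
    [[0,-9.2,6.8],[0,0,0],1],
    [[0,-9.2,6.8],[0,0,0],1],
    [[0,-7.8,8.3],[0,0,0],1],
    [[0,-7.8,8.3],[0,0,0],1],
    [[0,-6.2,9.4],[0,0,0],1],
    [[0,-6.2,9.4],[0,0,0],1],
    [[0,0,0],[0,0,0],1],
  ],
)

```text
time_s: 25.78
tool_pos: [0.5438, -0.0496, 0.1339]
tool_rot: [-179.8, -0.0, 97.0]
force: [-0.3, -0.5, -0.0]
grip_width: 0.001
grasp_force: 0.3
```

```bash
python3 go.py 533.2 -51.9 106 97.2
```

```text
shift [ -1.1 -10.7  27.9] rows 0.7 turn [-0.003 -0.001 -0.004] rows 0.0 | t 25.78 pos [543.8 -49.6 133.9] rot [-179.8   -0.    97. ] F [-0.3 -0.5 -0. ] w 1.0 q7 23.0
```

Request:
drive_tool(
  moves=[
    [[-0.5,-3.5,7],[0,0,0],1],
    [[-0.5,-3,7],[0,0,0],1],
    [[0,-2.5,5],[0,0,0],1],
    [[0,-1.5,4],[0,0,0],1],
    [[0,0,2],[0,0,0],1],
    [[0,0,0],[0,0,0],1],
    [[0,0,0],[0,0,0],1],
  ],
)

```text
time_s: 26.37
tool_pos: [0.5354, -0.0519, 0.1108]
tool_rot: [-180.0, 0.0, 97.0]
force: [-0.1, 0.3, 4.6]
grip_width: 0.0007
grasp_force: 2.3
```

Force is rising as expected; press on.

Request:
drive_tool(
  moves=[
    [[0,0,2],[0,0,0],1],
    [[0,0,2],[0,0,0],1],
    [[0,0,1],[0,0,0],1],
    [[0,0,0],[0,0,0],1],
    [[0,0,0],[0,0,0],1],
  ],
)

```text
time_s: 26.78
tool_pos: [0.535, -0.052, 0.1062]
tool_rot: [-179.9, -0.0, 97.0]
force: [-2.6, 0.0, 9.4]
grip_width: 0.0005
grasp_force: 4.8
```

Request:
drive_tool(
  moves=[
    [[0,0,1.5],[0,0,0],1],
    [[0,0,1.5],[0,0,0],1],
    [[0,0,1],[0,0,0],1],
    [[0,0,0],[0,0,0],1],
    [[0,0,0],[0,0,0],1],
  ],
)

```text
time_s: 27.2
tool_pos: [0.5349, -0.052, 0.1036]
tool_rot: [-179.9, -0.1, 97.0]
force: [-8.3, 1.2, 23.2]
grip_width: 0.0005
grasp_force: 11.3
```

Request:
drive_tool(
  moves=[
    [[0,-1,1],[0,0,0],1],
    [[0,0,0],[0,0,0],1],
    [[0,0,0],[0,0,0],1],
    [[0,0,0],[0,0,0],1],
  ],
)

```text
time_s: 27.53
tool_pos: [0.5348, -0.052, 0.1032]
tool_rot: [180.0, -0.1, 97.0]
force: [-7.8, 0.1, 24.4]
grip_width: 0.0002
grasp_force: 12.1
```

```bash
python3 - <<'E'
from m import *
for i in range(2): o=env.get_obs(); print(np.round(o['force'],1),np.round(o['tool_pos'],4))
im,d,c=snap('scene'); W=cloud(d,c); cv2.imwrite('pics/s8.png',cv2.resize(im[150:300,300:480],None,fx=4,fy=4))
c=env.get_calibration('top'); im,d=env.read_camera('top'); V=cloud(d,c)
seg(V,(220,225,276,305),.05,.1,'done'); seg(V,(276,228,312,305),.052,.08,'b'); seg(V,(195,222,232,300),.052,.08,'a')
a=np.deg2rad(7.2);e=np.array([np.cos(a),np.sin(a)]);n=np.array([-e[1],e[0]])
for U in(W,V):
    X=U[...,:2]*1000-[582.8,-45.6]; s=X@e;t=X@n;z=U[...,2]*1000
    m=(abs(t)<7)&(s>-30)&(s<50)&(z>68)&(z<100)   # arm upper surface
    if m.sum()>20: p=np.polyfit(s[m],z[m],1); print('arm slope',p,m.sum())
E
```

```text
[-7.8  0.1 24.4] [ 0.5348 -0.052   0.1032]
[-7.8  0.1 24.4] [ 0.5348 -0.052   0.1032]
done [572.3 189.2] [ 35.  116.8] 84.8 zmax [0.0638 0.0686] 1102
b [562.1 115.2] [ 34.  116.6] 83.7 zmax [0.064  0.0687] 1068
a [576.4 262.3] [ 34.3 115.9] 84.4 zmax [0.0639 0.069 ] 1089
arm slope [-5.55943093e-02  7.97874238e+01] 241
arm slope [2.06001393e-02 7.92774870e+01] 44
```

View pics/s8.png

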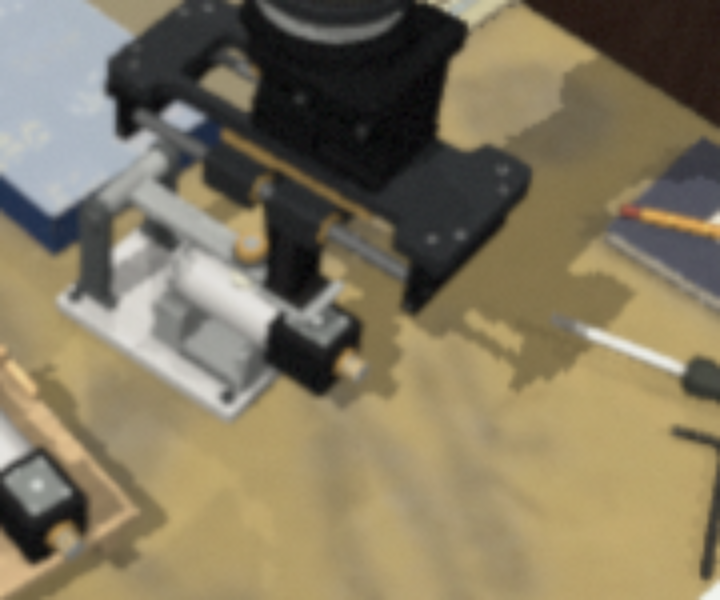

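The picture shows the arm level, the fingers on the tab at about (290,280), the plunger on the barrel, and the sensor block against the front of the V. The tab force of 24 N is well above the 9 N needed and travel has stalled, so the arm is on its stop.

```bash
python3 -c "
from cell import env
print(env.sign_off())"
```

```text
the job is handed in; nothing more can be done
None
```

The job is handed in but no verdict came back: the finished sensor is in the middle place of the shelf, the new one is seated in the V-block, and the arm is holding the hold-down arm on its stop with about 24 N.

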